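# Spring check of a trimming jig's end stop

### The job

Check the spring of the trimming jig's end stop: with the fingertips, press the yellow corner of the upright plate back until the black pointer stands at the red mark on the white scale, without forcing it past the mark, and keep it there for about a second. Then let go, so that the plate springs all the way back to its rest. Press only from the front, on the yellow corner: do not pinch the plate, do not touch the pointer, do not shift the red mark, and leave the strips, tray, cup and screwdriver where they are.

Things in the scene. Friction and masses are not known exactly. Their poses are not given: they have to be found in the camera images.
- jig: plywood trimming jig bolted to the table, 210 (x) by 300 (y) by 18 mm. Origin on the table surface; board spans x -120 to 90, y -130 to 170 mm about it. Its +x points away from the robot (yaw within 26 degrees). White scale face at x -105 to 10, y 87 to 165, top 56 mm above the table; rubber stop post at x 30, y -76, top 98; low steel fence at x 70, top 42
- plate (a joint): turn of plate and pointer together about the vertical pivot, rad: 0 at rest, grows as the yellow corner is pressed to the jig's +x, hard stop at 0.42. A spring returns it: about 2 N on the yellow corner starts it, 7 N at 0.3. At rest the aluminium plate reaches 106 mm from the pivot towards the jig's -y, is 9 mm thick and stands 48 to 118 mm above the table
- pad: yellow plastic block on the plate's free upper front corner, the place to press: 34 mm wide, 46 mm high, 76 to 122 mm above the table, standing 16 mm out from the plate. Origin on the pivot axis 18 mm above the table, not on the block (see point pad_face); x is the way to press, y runs along the plate to the pivot. It turns with the plate
- pad_face (a point): centre of the yellow block's front face, which looks towards the robot (along its own -x), 99 mm above the table and 87 mm from the pivot axis. Press along its +x axis. The space before it, on the robot's side, is free of anything higher than 30 mm above the table
- pivot (a point): top of the vertical pivot post on which plate and pointer turn: at x -20, y 0 in the jig's frame, 126 mm above the table
- plate_back: dark steel backing sheet, 94 by 68 mm, on the rear face of the plate (its jig +x side); not to be touched. Origin on the pivot axis, 18 mm above the table
- pointer: black pointer bar 6 mm wide, narrowing to 3 mm, from the pivot along the plate's +y, 63 mm above the table; not to be touched. Origin on the pivot axis, 18 mm above the table. It turns with the plate; its tip moves to the jig's -x, 1.5 times as far as the yellow corner moves to +x
- pointer_tip (a point): tip of the black pointer, 130 mm from the pivot axis and 63 mm above the table
- mark (a joint): place of the red mark round the same pivot, rad, between 0.12 and 0.30 at the start: the pointer stands exactly at the mark when joint plate equals joint mark (0.01 rad is 1.3 mm at the pointer's tip)
- mark_point (a point): where the pointer tip is when exactly at the red mark, 130 mm from the pivot axis. The mark is a red tab 10 mm wide (along the scale), 22 mm long, just beyond this point on the white scale, top 63 mm above the table. The point's x axis runs along the scale, back towards the pointer's rest
- strips: three black plastic strips bonded into one loose stack, 22 by 85 by 12 mm, lying on the plywood in front of the plate, its top 30 mm above the table. Origin at the centre of its underside, its length along y
- tray: loose cream-coloured open tray on the table beside or behind the jig, 85 (x) by 120 (y) by 45 mm high. Origin at the centre of its underside
- cup: loose blue cup, 72 mm wide at the rim, 85 mm high, beside or behind the jig. Origin at the centre of its underside
- screwdriver: loose screwdriver lying on the table on the jig's +y side, along x. Origin at its underside near mid-length

How it is judged (in metres and radians):
On the way:
1. the fingers hold the yellow corner pressed so that the pointer tip is within 5 mm of the red mark's centre, for 0.6 s (x of pointer_tip in the frame of mark_point between -0.005 and 0.005 m and contact force between the fingers and pad above 0.5 N), for 0.6 s.
At the end, for the whole second after the job is handed in: The plate is released and back at rest (within 0.02 rad of 0, not moving), the red mark is within 3 mm of where it was, and strips, tray, cup and screwdriver are within 20 mm of where they stood (value of joint plate below 0.02 rad and velocity of joint plate between -0.05 and 0.05 rad/s and distance of mark_point from where it was at the start of the episode below 0.003 m and distance of each of strips, tray, cup, screwdriver from where it was at the start of the episode below 0.02 m); the robot touches nothing.
It fails at once if the pointer is forced more than 12 mm past the red mark's centre (x of pointer_tip in the frame of mark_point below -0.012 m).
It fails at once if the pointer is touched (contact force between any of the fingers, the arm and pointer above 0.5 N).
It fails at once if the back of the plate is touched (plate pinched or hooked) (contact force between any of the fingers, the arm and plate_back above 0.5 N).
It fails at once if the red mark is shifted by more than 3 mm (distance of mark_point from where it was at the start of the episode above 0.003 m).
It fails at once if a bystander is moved, lifted or carried by more than 20 mm (distance of any of strips, tray, cup, screwdriver from where it was at the start of the episode above 0.02 m).
It also fails if it takes over 45 s, if anything falls off the work surface, if the arm or the gripper's body presses on something with over 40 N, if the wrist force passes 120 N, or if a joint passes its speed limit or range.

### The arm

A 6-joint arm with a two-finger parallel gripper is mounted at the origin on the work surface. World frame = base frame: x ahead of the robot, y to its left, z up, the work surface at z = 0. Lengths are in m, angles in degrees, forces in N, time in s.
With the tool pointing down it reaches from about 0.4 to 0.825 m from the base axis. Payload 7 kg.
Tool frame: the origin (TCP) lies at the very end of the fingers, on their centre line; the grasp point (between the pads) lies 19 mm behind it (ctrl.hold_point_z is the distance from the TCP to the grasp point, in m); z points along the fingers, y is the line along which they close (so a half turn about z gives the same grasp; the last joint's range is limited). The gripper opens to 88 mm and grips with 3 to 60 N. Pads are 19 mm wide; open, the fingers measure 130 mm over their backs; the gripper's body (78 mm by 193 mm) begins 47 mm behind the grasp point.
Start: joints at [-57.462, 20.546, 0.682, 0, -70.136, -16.507], TCP at [0.186, -0.649, 0.227] pointing down, gripper open.
Joint ranges: [-176.03, 176.03], [-82.01, 121.73], [-58.28, 71.71], [-173.87, 95.51], [-174.79, -0.11], [-173.66, 173.66]. Speed limits (degrees/s): [136.94, 136.94, 172.46, 180, 180, 180].

### API

Orientations are given as [roll, pitch, yaw] about the fixed x, y, z axes, in that order (R = Rz(yaw) Ry(pitch) Rx(roll)).
In Python, from plant import sensors, viewer, workorder, ctrl gives the robot as it stands.
- The arm moves only by the shell command python3 -m pendant 'ROWS'. ROWS is JSON, a list of rows, each a list of 3 entries, a list of its own where there are three numbers: the opening, from -1 (shut) to 1 (fully open), so that 0 is half open, then the shift along the tool's x, y, z in m, then the turn, a rotation vector about the tool's x, y, z in degrees. A call has 1 to 10 rows; each row is the pose to reach, as a shift and turn from the pose commanded when the call began, along the tool's axes at that moment; what a row does not reach only later rows make up. A row lasts 1/12 s, in which the tool goes at most 41.7 mm and 7.16 degrees, less where a joint would pass 70% of its speed; a pose out of reach is approached as far as the arm can. A call with a gripper value outside its range is refused whole. The fingers move at their own pace and stop on an object; the grip force is fixed at half the most. Time passes only in rows, so rows that repeat a pose let the fingers close. It gives the time, the measured TCP pose, the force, the opening and the grip force at its end, in the units of the state.
- sensors.get_obs(): the state, without advancing time (a new reading comes with each control period).
- viewer.snapshot(name): name is "scene" or "side" or "wrist"; returns the picture (420x560x3 uint8, red, green, blue); there is no depth.
- viewer.camera_params(name): a dict with "fx", "fy", "cx", "cy" (pixels), "dist" ([k1, k2, p1, p2, k3] as OpenCV has them; the pictures are not rectified), "extrinsics" (4x4, takes a point from world to camera coordinates). Camera axes: x right, y up, looking along -z (the intrinsics and any distortion apply to the point x, -y, -z); pixel columns grow to the right and rows downward; lengths in m; the calibration is good to about 2 mm. A picture is of the moment at which its call begins: read the wrist's pose just before it. camera_params takes no time and is no camera call; for the wrist camera it gives the pose at the moment of the call.
- workorder.close_job(): hands the job in; it is judged then, once.
The state is a dict: "clock": time; "joint_pos": joint angles; "qvel": joint speeds; "tau": joint torques, N m; "tool_pos": TCP position; "orientation": TCP orientation; "force": force on the tool from outside, world axes, zero at the start; "moment": the same for the moment, N m; "opening": finger opening in m; "gripper_force": force on a finger pad.
Only numpy, scipy, OpenCV 4.12 (cv2) and the standard library are available. Lean on these libraries where they do the work, as an engineer would, in place of code of your own. Each camera call takes 0.05 s, during which the arm holds its last target. There are 200 camera calls.

## Working session

There is one attempt and no reset: what is moved stays moved. The work goes in short steps, Python scripts to look and compute and a shell command to move; the robot and the scene stay as the last step left them, time stands still between calls to the robot, and variables do not carry over. Pictures are saved under pics/ and viewed, at most 10 in all, crops included, and the job is handed in when it is done.

```bash
mkdir -p pics; cat > h.py <<'E'
import numpy as np, cv2
from plant import sensors, viewer, workorder, ctrl
def snap(n,f):
    p=viewer.camera_params(n); im=np.array(viewer.snapshot(n)); cv2.imwrite('pics/'+f,im[:,:,::-1]); return im,p
def ray(p,u,v):
    K=np.array([[p['fx'],0,p['cx']],[0,p['fy'],p['cy']],[0,0,1.]])
    x,y=cv2.undistortPoints(np.array([[[u,v]]],float),K,np.array(p['dist'],float))[0,0]
    E=np.array(p['extrinsics']); R=E[:3,:3]
    return -R.T@E[:3,3], R.T@np.array([x,-y,-1.])
def onz(p,u,v,z):
    o,d=ray(p,u,v); return o+d*(z-o[2])/d[2]
def proj(p,P):
    K=np.array([[p['fx'],0,p['cx']],[0,p['fy'],p['cy']],[0,0,1.]]);E=np.array(p['extrinsics'])
    c=E[:3,:3]@np.array(P)+E[:3,3]; c=c*[1,-1,-1]
    return cv2.projectPoints(c.reshape(1,1,3),np.zeros(3),np.zeros(3),K,np.array(p['dist'],float))[0].ravel()
E
python3 - <<'E'
from h import *
print(sensors.get_obs())
a,p=snap('scene','s0.png'); b,q=snap('side','d0.png')
for x in (p,q): print(np.array(x['extrinsics']).round(3))
cv2.imwrite('pics/both.png',cv2.resize(np.hstack([a,b])[:,:,::-1],(800,300)))
E
```

```text
{'clock': 0.0, 'joint_pos': array([-5.74604401e+01,  2.05912858e+01,  6.34264068e-01, -1.98141778e-02,
       -7.01364706e+01, -1.65080471e+01]), 'qvel': array([ 0.07451469,  0.03692673,  0.06555613,  0.01944431,  0.01519547,
       -0.02187813]), 'tau': array([-6.23352043e-04, -5.82719493e+01,  2.93066007e+01,  6.99758694e+00,
        6.94809831e-03, -1.70301364e-04]), 'tool_pos': array([ 0.18626221, -0.64828341,  0.22562907]), 'orientation': array([ 1.79905068e+02, -8.70951736e-03, -1.63975228e+02]), 'force': array([ 0.39564644, -0.51785898, -0.36290893]), 'moment': array([0.10327191, 0.00309389, 0.00294109]), 'gripper_force': 0.0, 'opening': 0.08776410464161373}
[[-0.546  0.837  0.009  0.284]
 [-0.586 -0.39   0.71   0.327]
 [ 0.598  0.383  0.704 -1.499]
 [ 0.     0.     0.     1.   ]]
[[-0.687 -0.727  0.016  0.475]
 [ 0.447 -0.405  0.797 -0.326]
 [-0.573  0.554  0.604 -0.643]
 [ 0.     0.     0.     1.   ]]
```

View pics/s0.png

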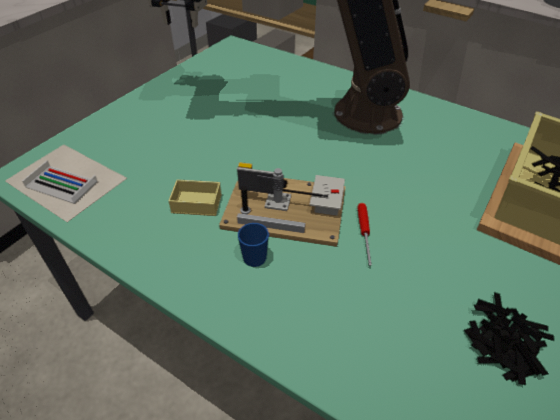

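View pics/d0.png

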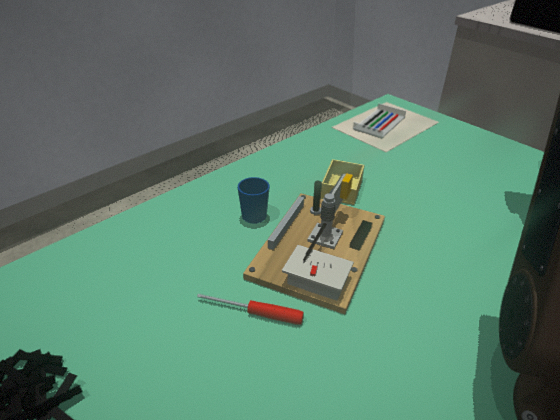

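The scene view shows the pivot near (278,173), the yellow pad at (245,166) and the red mark at (335,191). In the side view they are at (330,197), (347,187) and (314,270). I'll enlarge both next.

```bash
python3 - <<'E'
from h import *
a=cv2.imread('pics/s0.png')[150:250,210:360]; b=cv2.imread('pics/d0.png')[165:315,235:395]
A=cv2.resize(a,None,fx=4,fy=4,interpolation=cv2.INTER_CUBIC); B=cv2.resize(b,None,fx=4,fy=4,interpolation=cv2.INTER_CUBIC)
cv2.imwrite('pics/a.png',A); cv2.imwrite('pics/b.png',B)
E
```

```text
(no output)
```

View pics/a.png

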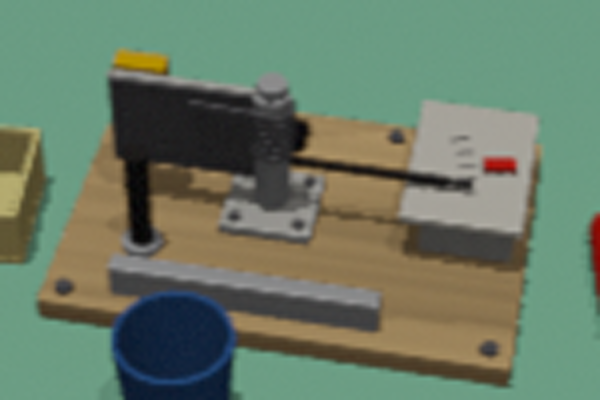

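View pics/b.png

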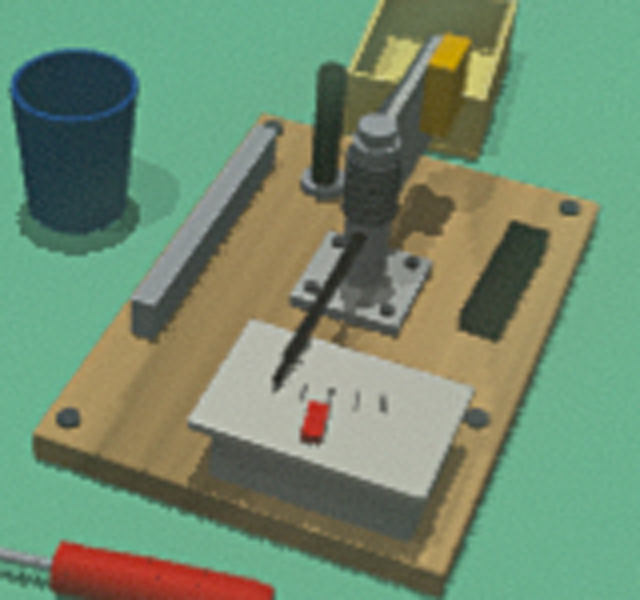

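```bash
cat > m.py <<'E'
from h import *
from scipy.optimize import least_squares
p=viewer.camera_params('scene'); q=viewer.camera_params('side')
A=lambda u,v:((u+.5)/4-.5+210,(v+.5)/4-.5+150); B=lambda u,v:((u+.5)/4-.5+235,(v+.5)/4-.5+165)
obs=[(p,A(273,80),(-.02,0,.126)),(q,B(378,125),(-.02,0,.126))]
for c,f,L in ((p,A,[((40,303),(.09,-.13)),((510,372),(.09,.17)),((540,147),(-.12,.17))]),(q,B,[((35,440),(.09,.17)),((440,572),(-.12,.17)),((600,205),(-.12,-.13)),((265,113),(.09,-.13))])):
    obs+=[(c,f(*u),(*x,.018)) for u,x in L]
def T(s,P): c,d=np.cos(s[2]),np.sin(s[2]); return np.array([s[0]+c*P[0]-d*P[1],s[1]+d*P[0]+c*P[1],P[2]])
W=[(onz(c,*u,P[2]),P) for c,u,P in obs]
r=least_squares(lambda s:np.ravel([(w-T(s,P))[:2] for w,P in W]),[.5,-.2,0],loss='soft_l1',f_scale=.003)
s=r.x; print('jig',s[:2],np.degrees(s[2])); print(np.round([(w-T(s,P))[:2]*1000 for w,P in W],1).tolist())
piv=T(s,(-.02,0,.126)); print('pivot',piv)
for n,a,b in(('tip',(468,184),(277,387)),('tab',(500,162),(315,415))):
    for c,u in((p,A(*a)),(q,B(*b))):
        w=onz(c,*u,.063); d=w-piv; rr=np.hypot(*d[:2]); print(n,w,rr,'turn',np.arctan2(d[1],d[0])-np.pi/2-s[2])
yaw=s[2]; x=np.array([np.cos(yaw),np.sin(yaw)]);y=np.array([-x[1],x[0]])
# front face offset from both views: top front edge unknown; yellow top centre
for c,m in((p,A(140,62)),(q,B(450,53))):
    w=onz(c,*m,.122); d=(w-piv)[:2]; print('yellow top',w,'jig rel pivot',d@x,d@y)
o=sensors.get_obs(); print(o['tool_pos'],o['orientation'])
E
python3 m.py
```

```text
jig [0.5692158  0.00405182] 22.2984947452373
[[-2.8, -0.7], [0.6, -1.2], [0.2, 4.9], [1.3, 0.2], [3.8, 0.1], [-5.2, 0.7], [2.6, -1.2], [-0.2, 0.8], [-1.7, -1.4]]
pivot [ 0.55071141 -0.00353682  0.126     ]
tip [0.50171002 0.11351196 0.063     ] 0.12689189388283917 turn 0.007289815289571178
tip [0.49833678 0.1181604  0.063     ] 0.1324889180416625 turn 0.0172267298265828
tab [0.47211285 0.12053858 0.063     ] 0.14687558704310508 turn 0.17548775261017957
tab [0.47377634 0.11850725 0.063     ] 0.14426974094601983 turn 0.17328202370509438
yellow top [ 0.57565016 -0.08653124  0.122     ] jig rel pivot -0.00841689711213326 -0.08625063186398274
yellow top [ 0.57281919 -0.08790735  0.122     ] jig rel pivot -0.011558314690840513 -0.08644967406879615
[ 0.18626317 -0.64833344  0.22569032] [ 1.79912329e+02 -8.05709546e-03 -1.63975113e+02]
```

```bash
R='python3 -m pendant'; python3 -m pendant '[[-1,[-0.24,0.22,0],[0,0,0]],[-1,[-0.24,0.22,0],[0,0,0]],[-1,[-0.24,0.22,0],[0,0,0]],[-1,[-0.24,0.22,0],[0,0,0]],[-1,[-0.24,0.22,0],[0,0,0]],[-1,[-0.24,0.22,0],[0,0,0]],[-1,[-0.24,0.22,0],[0,0,0]],[-1,[-0.24,0.22,0],[0,0,0]],[-1,[-0.24,0.22,0],[0,0,0]],[-1,[-0.24,0.22,0],[0,0,0]]]'; python3 -m pendant '[[-1,[-0.228,0.204,0],[0,0,0]],[-1,[-0.228,0.204,0],[0,0,0]],[-1,[-0.228,0.204,0],[0,0,0]],[-1,[-0.228,0.204,0],[0,0,0]],[-1,[-0.228,0.204,0],[0,0,0]],[-1,[-0.228,0.204,0],[0,0,0]],[-1,[-0.228,0.204,0],[0,0,0]],[-1,[-0.228,0.204,0],[0,0,-12]],[-1,[-0.228,0.204,0],[0,0,-12]],[-1,[-0.228,0.204,0],[0,0,-12]]]'
```

```text
clock: 0.93
tool_pos: [0.3572, -0.3695, 0.2267]
orientation: [-180.0, 0.0, -163.8]
force: [-0.8, -0.4, -0.0]
opening: 0.0264
gripper_force: 0.0
clock: 1.77
tool_pos: [0.5194, -0.112, 0.2259]
orientation: [180.0, -0.1, -151.7]
force: [0.1, -1.2, 0.4]
opening: 0.0005
gripper_force: 0.0
```

```bash
python3 -m pendant '[[-1,[0,0,0.04],[0,0,0]],[-1,[0,0,0.08],[0,0,0]],[-1,[0,0,0.11],[0,0,0]],[-1,[0,0,0.13],[0,0,0]],[-1,[0,0,0.13],[0,0,0]],[-1,[0,0,0.13],[0,0,0]]]'
python3 - <<'E'
from h import *
a,p=snap('scene','s1.png'); b,q=snap('side','d1.png'); w,_=snap('wrist','w1.png')
r=lambda im:cv2.resize(im[:,:,::-1],None,fx=4,fy=4,interpolation=cv2.INTER_CUBIC)
A=r(a[150:250,210:310]);B=r(b[165:265,275:375])
cv2.imwrite('pics/ab1.png',np.hstack([A,B]))
E
```

```text
clock: 2.27
tool_pos: [0.5183, -0.1133, 0.096]
orientation: [180.0, -0.2, -152.2]
force: [-0.4, -0.2, -0.0]
opening: 0.0003
gripper_force: 0.0
```

View pics/ab1.png

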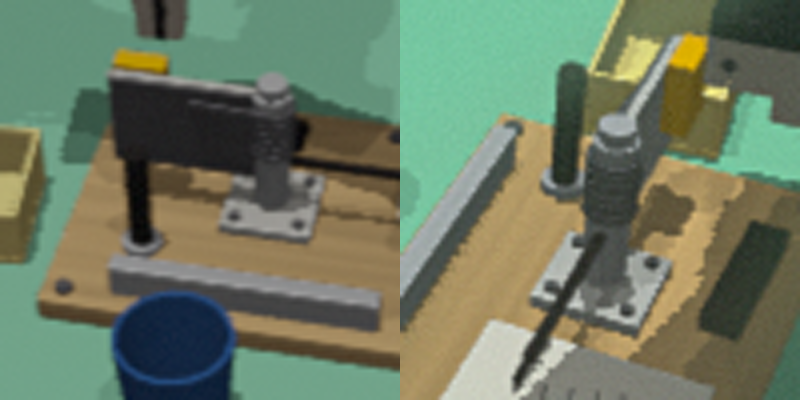

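View pics/w1.png

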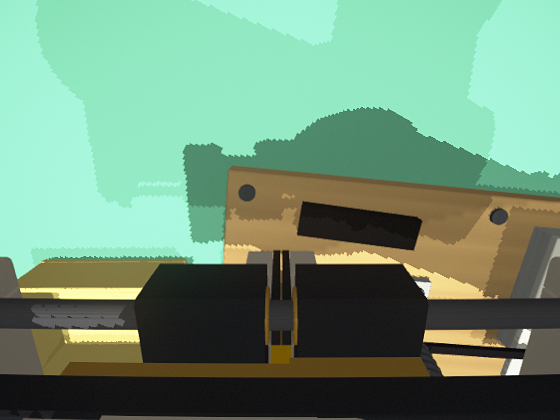

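The views show the closed fingertips in front of the yellow pad and centred on it (wrist: gap and pad both near column 280). I'll approach slowly along tool -x.

```bash
python3 -m pendant '[[-1,[-0.01,0,0],[0,0,0]],[-1,[-0.02,0,0],[0,0,0]],[-1,[-0.03,0,0],[0,0,0]],[-1,[-0.03,0,0],[0,0,0]],[-1,[-0.03,0,0],[0,0,0]]]'; python3 -m pendant '[[-1,[-0.002,0,0],[0,0,0]],[-1,[-0.004,0,0],[0,0,0]],[-1,[-0.006,0,0],[0,0,0]],[-1,[-0.008,0,0],[0,0,0]],[-1,[-0.008,0,0],[0,0,0]],[-1,[-0.008,0,0],[0,0,0]]]';python3 -m pendant '[[-1,[-0.002,0,0],[0,0,0]],[-1,[-0.004,0,0],[0,0,0]],[-1,[-0.006,0,0],[0,0,0]],[-1,[-0.006,0,0],[0,0,0]],[-1,[-0.006,0,0],[0,0,0]]]'
python3 - <<'E'
from h import *
a,p=snap('scene','s2.png'); b,q=snap('side','d2.png')
r=lambda im:cv2.resize(im[:,:,::-1],None,fx=4,fy=4,interpolation=cv2.INTER_CUBIC)
cv2.imwrite('pics/ab2.png',np.hstack([r(a[150:250,260:360]),r(b[210:310,275:375])]))
E
```

```text
clock: 2.83
tool_pos: [0.5465, -0.0973, 0.0966]
orientation: [-180.0, 0.0, -151.9]
force: [0.1, 0.1, -0.3]
opening: 0.0002
gripper_force: 0.0
clock: 3.33
tool_pos: [0.5527, -0.0941, 0.0965]
orientation: [180.0, -0.0, -152.0]
force: [-0.9, 0.2, 0.1]
opening: 0.0004
gripper_force: 0.0
clock: 3.75
tool_pos: [0.5576, -0.0916, 0.0964]
orientation: [180.0, -0.0, -152.0]
force: [-1.1, -2.2, -0.1]
opening: 0.0003
gripper_force: 1.5
```

View pics/ab2.png

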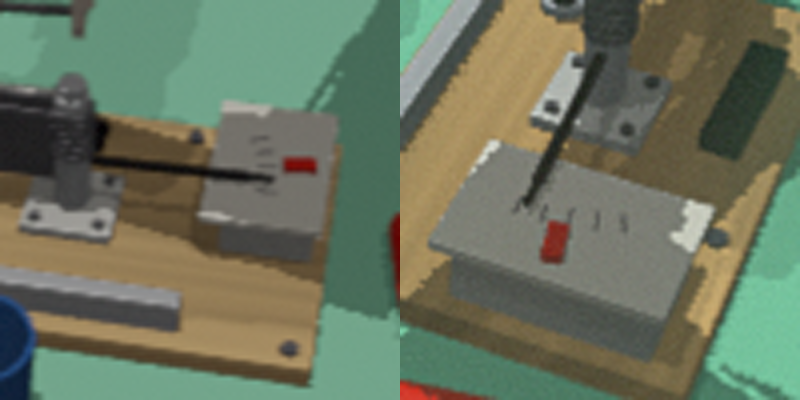

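The pointer tip has moved a little towards the red tab (scene crop (270,178), side crop (525,205)). Contact is made, so I'll work out how far is left.

```bash
cat > t.py <<'E'
from h import *
p=viewer.camera_params('scene'); q=viewer.camera_params('side')
piv=np.array([.5507,-.0035]); yaw=np.radians(22.3)
def turns(a,b): # pixels in ab crops (scene crop origin 260,150; side crop 275,210, 400 px right)
    out=[]
    for c,u in((p,((a[0]+.5)/4-.5+260,(a[1]+.5)/4-.5+150)),(q,((b[0]-400+.5)/4-.5+275,(b[1]+.5)/4-.5+210))):
        d=onz(c,*u,.063)[:2]-piv; out.append((round(np.arctan2(d[1],d[0])-np.pi/2-yaw,3),round(np.hypot(*d),3)))
    return out
E
python3 -c "
from t import *
print(turns((272,178),(525,206)),turns((300,164),(555,239)))"
```

```text
[(np.float64(0.054), np.float64(0.129)), (np.float64(0.042), np.float64(0.13))] [(np.float64(0.163), np.float64(0.147)), (np.float64(0.177), np.float64(0.147))]
```

```bash
python3 -m pendant '[[-1,[-0.002,0,0],[0,0,0]],[-1,[-0.004,0,0],[0,0,0]],[-1,[-0.006,0,0],[0,0,0]],[-1,[-0.008,0,0],[0,0,0]],[-1,[-0.0095,0,0],[0,0,0]],[-1,[-0.0095,0,0],[0,0,0]],[-1,[-0.0095,0,0],[0,0,0]],[-1,[-0.0095,0,0],[0,0,0]]]'
python3 - <<'E'
from h import *
a,p=snap('scene','s3.png'); b,q=snap('side','d3.png')
r=lambda im:cv2.resize(im[:,:,::-1],None,fx=4,fy=4,interpolation=cv2.INTER_CUBIC)
cv2.imwrite('pics/ab3.png',np.hstack([r(a[150:250,260:360]),r(b[210:310,275:375])]))
E
```

```text
clock: 4.52
tool_pos: [0.5657, -0.0876, 0.0965]
orientation: [-180.0, -0.1, -152.0]
force: [-3.1, -7.3, 1.1]
opening: 0.0004
gripper_force: 3.4
```

View pics/ab3.png

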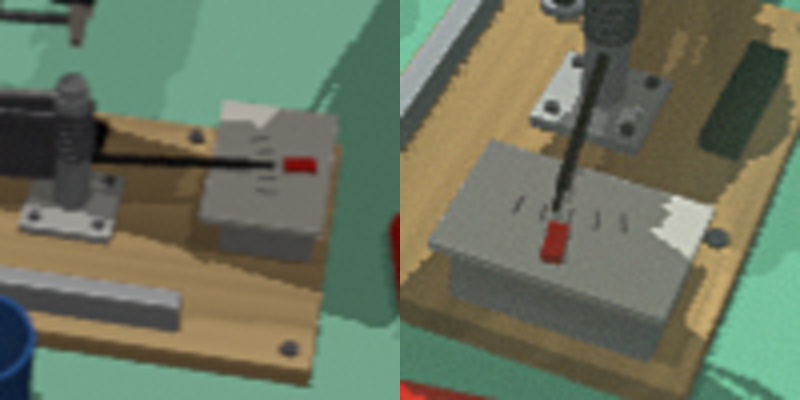

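The pointer now lines up with the red tab in both views: tip at scene crop (273,164) and side crop (557,208).

```bash
python3 -c "
from t import *
print(turns((273,164),(557,208)),turns((300,164),(555,239)))"
```

```text
[(np.float64(0.157), np.float64(0.129)), (np.float64(0.154), np.float64(0.127))] [(np.float64(0.163), np.float64(0.147)), (np.float64(0.177), np.float64(0.147))]
```

About 2 mm short at the tip, so I'll press 1 mm more and hold for over a second. Then back off and rise.

```bash
python3 -m pendant '[[-1,[-0.001,0,0],[0,0,0]],[-1,[-0.001,0,0],[0,0,0]],[-1,[-0.001,0,0],[0,0,0]],[-1,[-0.001,0,0],[0,0,0]],[-1,[-0.001,0,0],[0,0,0]],[-1,[-0.001,0,0],[0,0,0]],[-1,[-0.001,0,0],[0,0,0]],[-1,[-0.001,0,0],[0,0,0]],[-1,[-0.001,0,0],[0,0,0]],[-1,[-0.001,0,0],[0,0,0]]]'
python3 - <<'E'
from h import *
a,p=snap('scene','s4.png'); b,q=snap('side','d4.png')
r=lambda im:cv2.resize(im[:,:,::-1],None,fx=4,fy=4,interpolation=cv2.INTER_CUBIC)
cv2.imwrite('pics/ab4.png',np.hstack([r(a[150:250,260:360]),r(b[210:310,275:375])]))
E
```

```text
clock: 5.45
tool_pos: [0.5665, -0.0873, 0.0965]
orientation: [-180.0, -0.1, -152.0]
force: [-2.6, -8.5, 0.3]
opening: 0.0005
gripper_force: 3.7
```

View pics/ab4.png

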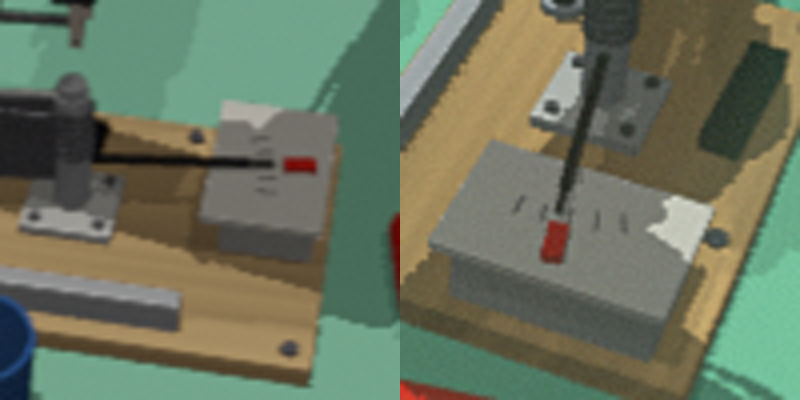

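The pointer is aligned with the tab in both views. I'll hold once more, release, and retreat upward.

```bash
python3 -m pendant '[[-1,[0,0,0],[0,0,0]],[-1,[0,0,0],[0,0,0]],[-1,[0,0,0],[0,0,0]],[-1,[0,0,0],[0,0,0]],[-1,[0,0,0],[0,0,0]],[-1,[0,0,0],[0,0,0]],[-1,[0,0,0],[0,0,0]],[-1,[0,0,0],[0,0,0]]]'
python3 -m pendant '[[-1,[0.004,0,0],[0,0,0]],[-1,[0.008,0,0],[0,0,0]],[-1,[0.012,0,0],[0,0,0]],[-1,[0.016,0,0],[0,0,0]],[-1,[0.02,0,0],[0,0,0]],[-1,[0.03,0,0],[0,0,0]],[-1,[0.045,0,0],[0,0,0]],[-1,[0.055,0,0],[0,0,0]],[-1,[0.055,0,0],[0,0,0]]]'
python3 -m pendant '[[-1,[0,0,-0.03],[0,0,0]],[-1,[0,0,-0.07],[0,0,0]],[-1,[0,0,-0.1],[0,0,0]],[-1,[0,0,-0.12],[0,0,0]],[-1,[0,0,-0.12],[0,0,0]],[-1,[0,0,-0.12],[0,0,0]],[-1,[0,0,-0.12],[0,0,0]]]'
python3 - <<'E'
from h import *
a,p=snap('scene','s5.png'); b,q=snap('side','d5.png')
r=lambda im:cv2.resize(im[:,:,::-1],None,fx=4,fy=4,interpolation=cv2.INTER_CUBIC)
cv2.imwrite('pics/ab5.png',np.hstack([r(a[150:250,260:360]),r(b[210:310,275:375])]))
E
```

```text
clock: 6.22
tool_pos: [0.5665, -0.0874, 0.0965]
orientation: [-180.0, -0.1, -152.0]
force: [-2.6, -8.8, 0.8]
opening: 0.0001
gripper_force: 3.7
clock: 6.97
tool_pos: [0.5169, -0.113, 0.0968]
orientation: [180.0, 0.0, -152.0]
force: [-0.0, 0.6, -0.8]
opening: 0.0004
gripper_force: 0.0
clock: 7.55
tool_pos: [0.5184, -0.1121, 0.2161]
orientation: [180.0, 0.0, -152.0]
force: [-0.4, 0.0, -0.7]
opening: 0.0006
gripper_force: 0.0
```

View pics/ab5.png

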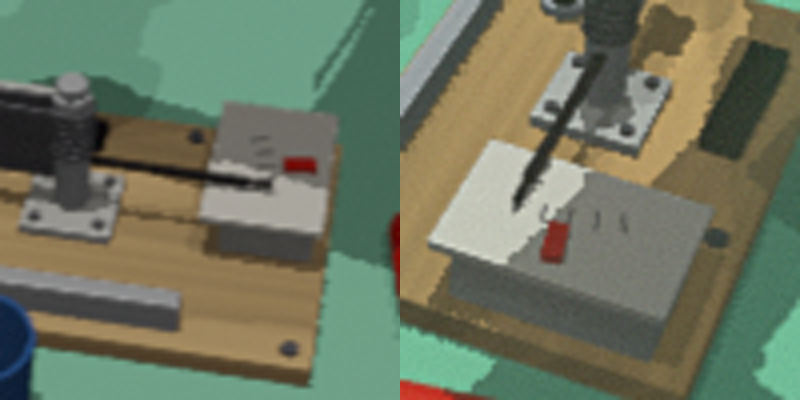

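The pointer is back at rest (scene crop (268,184), side crop (517,207), the same as at the start), and the red tab hasn't moved.

```bash
python3 -c "
from plant import workorder
print(workorder.close_job())"
```

```text
the job is handed in; nothing more can be done
None
```

I pressed the yellow corner until the pointer lined up with the red mark in both camera views, held it there for over a second and let go; the plate sprang back to rest, the mark did not move, and the job is handed in (no verdict was returned).

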